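# Hang the two-vial weighing carrier in the groove of the weighing arm

### The job

Pick up the vial carrier by its finger tab and hang it on the weighing arm's spindle, with the vee of its saddle down in the turned groove, both vials still standing in their cups. The arm is a delicate spring: never press, lift or pull on it with more than about a kilogram's weight, and feel for the groove rather than forcing it. One vial is full and the other nearly empty, so the carrier hangs lopsided: let its weight onto the arm and let go slowly so that it does not swing, then leave it hanging free and still, with the other things left where they stand.

Things in the scene. Friction and masses are not known exactly. Their poses are not given: they have to be found in the camera images.
- stand: weighing stand, fixed: grey base plate 220 x 140 x 18 mm, steel rod 246 mm high near its rear edge, boss head, and a leaf-spring weighing arm pointing along the stand's -x axis. It ends in an aluminium block (26 x 34 x 36 mm) with a round steel spindle sticking out of its front face, level, along -x, its axis 200 mm above the worktop. Origin: centre of the base's underside; z up.
- face (a point): centre of the block's front face, on the spindle's axis; stand's axes. Spindle: 14 mm across, with a turned groove 7.5 mm wide and 7 mm across, then a 10 mm long, 14 mm end collar. It is clamped at the reach the last user left: the groove's middle is 31 to 67 mm in front of this face (-x), its pose not reported. Behind the groove it has full diameter right back to the block.
- flexure (a joint): sag of the weighing arm's spring in m, positive down, 0 unloaded: 0.4 mm a newton (about 1.1 mm with the loaded carrier hung). Overload mark: 4 mm (10 N) either way.
- carrier: loose aluminium vial carrier, 120 g empty, 221 mm tall: tray 144 x 36 mm (x from -80 to +64 mm), two square cups (31 mm inside, 20 mm high, centres at x = -34 and +34 mm), and at x = -78 mm a flat upright that turns back over the tray as a level arm: a C open to the rear (+x) and both sides. Origin: underside of the tray's middle; z up. Hanging free it leans 0.06 to 0.2 rad about its y axis, full vial down.
- saddle (a point): apex of the saddle's inverted vee, over the tray's middle, 165 mm above its underside; carrier's axes. The vee opens straight down to straddle the spindle: a plate 4 mm thick (x), 90 degrees between its legs, 13 mm deep below the apex. On the full spindle the apex stands 9.9 mm above the spindle's axis, in the groove 5.0 mm.
- tab (a point): middle of the finger tab, the grasp: an upright plate 9 mm thick (y), 22 mm along x, free from 24 mm below to 18 mm above this point, above the saddle; 203 mm above the tray's underside, 38 mm above the saddle's apex. Held along y, the carrier can tip between the pads when the grip is eased.
- vial_full: full glass vial with white cap, 27 mm across, 61 mm tall, 120 to 180 g, loose in one cup of the carrier. Origin: centre of its underside, which stands 5.5 mm above the carrier's underside.
- vial_low: nearly empty glass vial of the same size, about 20 g, loose in the other cup. Origin: centre of its underside.
- flask: conical flask, 100 mm across, 146 mm tall, a bystander. Origin: centre of its underside.
- timer: white bench timer, 66 x 66 x 20 mm, a bystander. Origin: centre of its underside.
- dish: shallow lidded culture dish, 70 mm across, 15 mm tall, a bystander. Origin: centre of its underside.
- bottle: white plastic bottle, 60 mm across, 108 mm tall, a bystander. Origin: centre of its underside.
- vial_spare: spare vial standing alone on the worktop, 27 mm across, 61 mm tall, a bystander. Origin: centre of its underside.
Things that resemble listed ones, but are neither listed nor needed, are in the scene too. What is shaped like the vial_low but red is not meant.

How it is judged:
By the outcome, as a careful person would: the job done as asked, in the order asked, and still so for the second after the job is handed in, with the robot touching nothing.
It also fails if it takes over 64 s, if anything falls off the work surface, if the arm or the gripper's body presses on something with over 40 N, if the wrist force passes 120 N, or if a joint passes its speed limit or range.

### The arm

A 6-joint arm with a two-finger parallel gripper is mounted at the origin on a cart in front of the work surface, level with it; the furniture and walls round the work are solid. World frame = base frame: x ahead of the robot, y to its left, z up, the work surface at z = 0. Lengths are in m, angles in rad, forces in N, time in s.
With the tool pointing down it reaches from about 0.35 to 0.85 m from the base axis. Payload 8.1 kg.
Tool frame: the origin (TCP) lies midway between the tips of the shut fingers; the grasp point (between the pads) lies robot.grasp_offset behind it (robot.grasp_offset is the distance from the TCP to the grasp point, in m); z points along the fingers, y is the direction in which the jaws open and shut (so a half turn about z gives the same grasp; the last joint's range is limited). The gripper opens to 93 mm and grips with 3 to 60 N. Pads are 15 mm wide; open, the fingers measure 128 mm over their backs; the gripper's body (75 mm by 188 mm) begins 65 mm behind the grasp point.
Start: joints at [-1.305, 0.13, 1.488, -0, 1.523, -0.085], TCP at [0.206, -0.563, 0.219] pointing down, gripper open.
Joint ranges: [-2.96, 2.96], [-0.89, 2.26], [0.02, 2.5], [-1.34, 4.48], [0, 2.73], [-2.66, 2.66]. Speed limits (rad/s): [2.39, 2.39, 2.79, 3.14, 3.14, 3.14].

### API

Orientations are given as a rotation vector (axis times angle).
In Python, from plant import robot gives the robot as it stands.
- The arm moves only by the shell command python3 -m handwheel 'ROWS' [OPENING] [FORCE]. ROWS is text: rows parted by semicolons, each of 6 numbers parted by spaces: the shift along the world's x, y, z each as a share of 0.3 m, from -1 to 1, then the turn, a rotation vector about the world's x, y, z each as a share of 45 degrees, from -1 to 1. A call has 1 to 5 rows; each row is the pose to reach, as a shift and turn from the pose commanded when the call began; what a row does not reach only later rows make up. A row lasts 1/10 s, in which the tool goes at most 50 mm and 8.59 degrees, less where a joint would pass 70% of its speed; a pose out of reach is approached as far as the arm can. A call with a number of a shift or a turn outside -1 to 1 is refused whole. A call with a gripper value outside its range is refused whole. OPENING is the closure, from -1 (fully open) to 1 (shut), set as the call begins (- or left out, the last holds). The fingers move at their own pace and stop on an object; FORCE is the grip in N (left out, the last holds). Time passes only in rows, so rows that repeat a pose let the fingers close. It gives the time, the measured TCP pose, the force and the opening at its end, in the units of the state.
- robot.read_state(): the state, without advancing time (a new reading comes with each control period).
- robot.read_camera(name): name is "scene" or "top" or "wrist"; returns (picture, depth): 420x560x3 uint8, red, green, blue; 420x560 float32, m along the optical axis (not along the pixel's ray), 0 where there is no reading.
- robot.camera_model(name): a dict with "camera_matrix" (3x3 intrinsics, pixels), "pose" (4x4, takes a point from camera to world coordinates); the wrist camera has in their place "tool_from_camera" (4x4, takes a point from camera to tool coordinates, whose origin is the TCP and whose axes are the flange's). Camera axes: x right, y down, z forward; pixel columns grow to the right and rows downward; lengths in m; the calibration is good to about 2 mm. A picture is of the moment at which its call begins: read the wrist's pose just before it. camera_model takes no time and is no camera call.
- robot.close_job(): hands the job in, once; it reports no verdict.
Trained networks look in the newest picture that a camera, given by its name, has taken for a name from the list of things; names that differ only in an ending like _2 or _b are one class to them, and where a whole thing is asked for, a point or a joint stands for the part that bears it (a point fixed in the world has none). Each returns a list of dicts, best first, with "conf" (0 to 1); they miss things now and then, are a little off and sometimes report something else, mostly with a low value. They report only what shows in the picture. A call takes as long as a camera call. They do not tell look-alikes from the thing itself.
- robot.look_for(camera, query): "rect" ([centre column, centre row, width, height] in pixels, round what is visible of it).
- robot.silhouettes(camera, query): "pixels" (420x560 bool, what is visible of it) and "rect" ([centre column, centre row, width, height] in pixels, round what is visible of it).
- robot.tip_of(camera, query): "at" ([row, column] in pixels: a listed point, or the origin of a listed thing).
The state is a dict: "t": time; "q": joint angles; "dq": joint speeds; "joint_torque": joint torques, N m; "tool_pos": TCP position; "orientation": TCP orientation; "force": force on the tool from outside, world axes, zero at the start; "wrist_torque": the same for the moment, N m; "opening": finger opening in m.
Only numpy, scipy, OpenCV 4.12 (cv2) and the standard library are available. Lean on these libraries where they do the work, as an engineer would, in place of code of your own. Each camera call takes 0.05 s, during which the arm holds its last target.

## Working session

There is one attempt and no reset: what is moved stays moved. The work goes in short steps, Python scripts to look and compute and a shell command to move; the robot and the scene stay as the last step left them, time stands still between calls to the robot, and variables do not carry over. Pictures are saved under pics/ and viewed, and the job is handed in when it is done.

```bash
ls; mkdir -p pics
python3 - <<'E'
from plant import robot
import cv2,numpy as np
s=robot.read_state();print({k:np.round(v,4).tolist() for k,v in s.items()}, robot.grasp_offset)
for c in ["scene","top","wrist"]:
    p,d=robot.read_camera(c);cv2.imwrite(f"pics/a_{c}.png",p[:,:,::-1]);np.save(f"pics/a_{c}_d.npy",d)
    m=robot.camera_model(c);print(c,{k:np.round(v,4).tolist() for k,v in m.items()})
    for q in (["stand","face","carrier","saddle","tab","vial_full","vial_low"] if c!="wrist" else []):
        print(c,q,[(np.round(r['rect']).tolist(),round(float(r['conf']),2)) for r in robot.look_for(c,q)][:4],[(np.round(r['at']).tolist(),round(float(r['conf']),2)) for r in robot.tip_of(c,q)][:4])
print(robot.read_state()['t'])
E
```

```text
pics
{'t': 0.0, 'q': [-1.3054, 0.1311, 1.4893, -0.0, 1.523, -0.0854], 'dq': [0.0003, -0.0005, -0.0004, 0.0006, -0.0006, -0.0008], 'joint_torque': [-0.0015, -55.984, -49.1766, 0.0771, 0.0355, -0.0001], 'tool_pos': [0.206, -0.5629, 0.2176], 'orientation': [-3.0916, -0.5479, 0.0003], 'force': [0.1515, -0.9851, 0.3765], 'wrist_torque': [0.0188, 0.0024, -0.0253], 'opening': 0.0926} 0.0188
scene {'camera_matrix': [[507.6691, 0.0, 273.0218], [0.0, 507.6691, 208.0607], [0.0, 0.0, 1.0]], 'pose': [[0.6055, -0.3697, 0.7047, -0.2936], [-0.7958, -0.2729, 0.5406, -0.5692], [-0.0076, -0.8882, -0.4595, 0.6959], [0.0, 0.0, 0.0, 1.0]]}
scene stand [([257.0, 210.0, 97.0, 121.0], 0.97)] [([242.0, 255.0], 0.8), ([306.0, 262.0], 0.6)]
scene face [([246.0, 176.0, 47.0, 20.0], 0.67), ([387.0, 303.0, 60.0, 116.0], 0.4)] [([175.0, 249.0], 0.86)]
scene carrier [([389.0, 301.0, 57.0, 115.0], 0.74)] [([338.0, 392.0], 0.6)]
scene saddle [([354.0, 263.0, 14.0, 23.0], 0.65), ([386.0, 302.0, 59.0, 117.0], 0.64)] [([271.0, 400.0], 0.78)]
scene tab [([389.0, 303.0, 62.0, 116.0], 0.94), ([262.0, 303.0, 38.0, 27.0], 0.4
[... 658 characters left out ...]
3.0], 0.8), ([348.0, 180.0, 11.0, 13.0], 0.41)] [([244.0, 422.0], 0.68)]
top saddle [([430.0, 247.0, 46.0, 55.0], 0.57)] [([236.0, 438.0], 0.89)]
top tab [([429.0, 244.0, 41.0, 58.0], 0.64)] [([233.0, 445.0], 0.97)]
top vial_full [([426.0, 228.0, 15.0, 10.0], 0.46)] [([230.0, 421.0], 0.44)]
top vial_low [([422.0, 255.0, 17.0, 12.0], 0.67), ([216.0, 275.0, 22.0, 26.0], 0.26)] [([259.0, 417.0], 0.63), ([261.0, 383.0], 0.45), ([272.0, 315.0], 0.4)]
wrist {'camera_matrix': [[355.0684, 0.0, 280.2571], [0.0, 355.0684, 201.3311], [0.0, 0.0, 1.0]], 'tool_from_camera': [[0.0009, -0.9595, -0.2817, 0.0787], [1.0, 0.0009, 0.0003, -0.0002], [-0.0001, -0.2817, 0.9595, -0.1656], [0.0, 0.0, 0.0, 1.0]]}
1.55
```

View pics/a_scene.png

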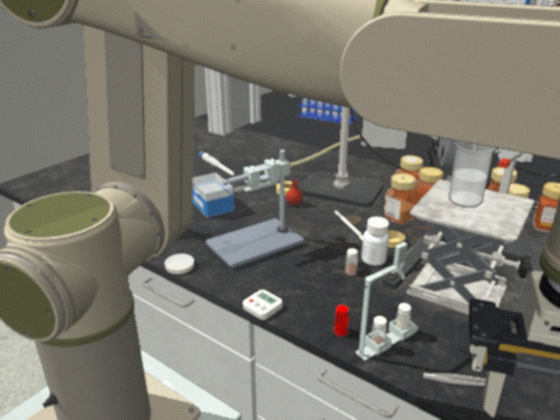

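View pics/a_top.png

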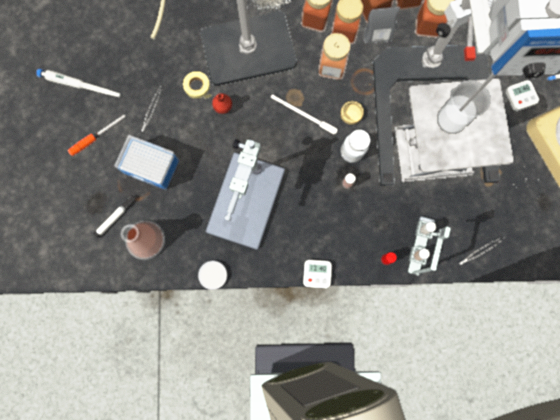

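Run:
```python
import cv2
a=cv2.imread('pics/a_scene.png')
cv2.imwrite('pics/a_crop1.png',cv2.resize(a[230:370,310:450],None,fx=4,fy=4,interpolation=cv2.INTER_CUBIC))
cv2.imwrite('pics/a_crop2.png',cv2.resize(a[130:280,190:330],None,fx=4,fy=4,interpolation=cv2.INTER_CUBIC))
```

```text
(no output)
```

View pics/a_crop1.png

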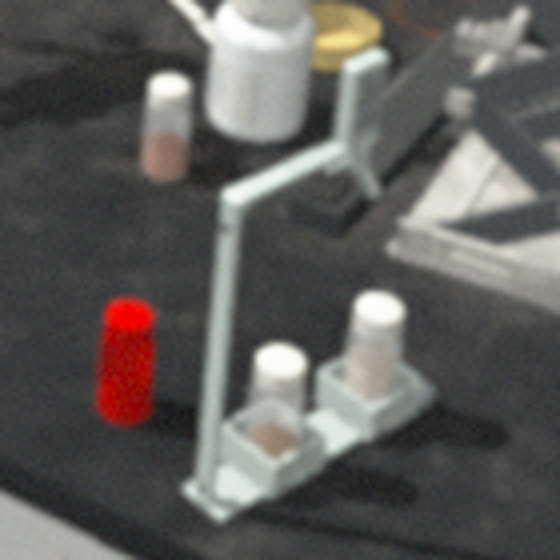

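View pics/a_crop2.png

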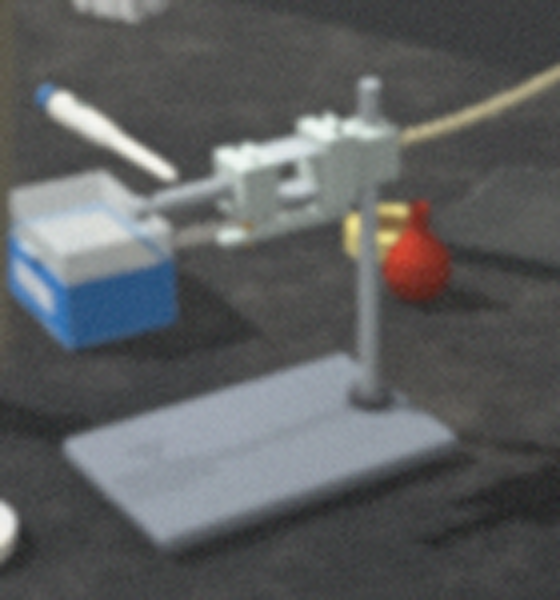

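```bash
cat > h.py <<'E'
import numpy as np,cv2
from scipy.spatial.transform import Rotation as R
def cloud(cam,d,T=None):
    m=cam;K=np.array(m['camera_matrix']);P=np.array(m['pose']) if T is None else T
    v,u=np.mgrid[:d.shape[0],:d.shape[1]]
    X=np.stack([(u-K[0,2])/K[0,0]*d,(v-K[1,2])/K[1,1]*d,d],-1)
    return X@P[:3,:3].T+P[:3,3]
def toolT(s):
    T=np.eye(4);T[:3,:3]=R.from_rotvec(s['orientation']).as_matrix();T[:3,3]=s['tool_pos'];return T
def proj(cam,X,T=None):
    K=np.array(cam['camera_matrix']);P=np.array(cam['pose']) if T is None else T
    x=(np.atleast_2d(X)-P[:3,3])@P[:3,:3];return (x@K.T)[:,:2]/x[:,2:]
E
python3 - <<'E'
from h import *
from plant import robot
for c in ['top','scene']:
    d=np.load(f'pics/a_{c}_d.npy');W=cloud(robot.camera_model(c),d)
    img=cv2.imread(f'pics/a_{c}.png')
    x0,x1,y0,y1=(400,460,200,285) if c=='top' else (350,425,235,365)
    for name,(x0,x1,y0,y1) in {'car':(400,460,205,285) if c=='top' else (352,422,240,362),'stand':(200,290,130,255) if c=='top' else (205,305,148,265)}.items():
        P=W[y0:y1,x0:x1].reshape(-1,3)
        for lo,hi in [(0.008,.03),(.06,.08),(.1,.16),(.15,.18),(.18,.22),(.22,.26)]:
            Q=P[(P[:,2]>lo)&(P[:,2]<hi)]
            Q=Q[(Q[:,0]<.85)]
            if len(Q)>5:
                r=cv2.minAreaRect((Q[:,:2]*1000).astype(np.float32))
                print(c,name,lo,hi,len(Q),np.round(Q.mean(0),3),np.round(r[0],0),np.round(r[1],0),round(r[2],1))
E
```

```text
top car 0.008 0.03 296 [ 0.468 -0.277  0.018] [ 461. -304.] [138. 187.] 88.4
top car 0.06 0.08 160 [ 0.459 -0.278  0.066] [ 446. -273.] [ 23. 126.] 72.1
top car 0.1 0.16 28 [ 0.402 -0.257  0.135] [ 427. -262.] [10. 83.] 79.9
top car 0.15 0.18 143 [ 0.424 -0.266  0.175] [ 429. -268.] [19. 92.] 79.0
top car 0.18 0.22 118 [ 0.445 -0.272  0.195] [ 432. -269.] [10. 89.] 72.1
top car 0.22 0.26 27 [ 0.463 -0.279  0.222] [ 463. -279.] [ 8. 20.] 78.4
top stand 0.008 0.03 3801 [0.569 0.159 0.018] [603. 167.] [293. 216.] 1.4
top stand 0.15 0.18 11 [0.58  0.153 0.17 ] [598. 143.] [ 3. 89.] 60.7
top stand 0.18 0.22 860 [0.599 0.156 0.21 ] [591. 168.] [ 61. 182.] 73.4
top stand 0.22 0.26 276 [0.631 0.143 0.226] [618. 148.] [ 36. 111.] 70.4
scene car 0.008 0.03 1613 [ 0.598 -0.223  0.018] [ 596. -201.] [440. 159.] 23.1
scene car 0.06 0.08 301 [ 0.51  -0.235  0.065] [ 548. -208.] [336. 100.] 32.5
scene car 0.1 0.16 165 [ 0.397 -0.261  0.134] [ 422. -272.] [29. 83.] 78.1
scene car 0.15 0.18 315 [ 0.423 -0.269  0.171] [ 429. -266.] [29. 93.] 65.3
scene car 0.18 0.22 222 [ 0.457 -0.281  0.202] [ 460. -280.] [11. 24.] 66.9
scene stand 0.008 0.03 2767 [0.585 0.171 0.016] [641. 186.] [311. 310.] 52.0
scene stand 0.06 0.08 539 [0.681 0.36  0.072] [693. 296.] [218. 280.] 25.1
scene stand 0.1 0.16 111 [0.655 0.132 0.131] [617. 142.] [18. 98.] 75.0
scene stand 0.15 0.18 208 [0.611 0.146 0.166] [612. 144.] [ 26. 119.] 68.0
scene stand 0.18 0.22 860 [0.597 0.147 0.201] [586. 154.] [ 60. 181.] 81.5
scene stand 0.22 0.26 114 [0.645 0.136 0.227] [644. 138.] [36. 56.] 75.5
```

The vial carrier stands at right: its C-frame and tab are at scene px (400,253), and its tab in the top view is at about (445,233). The near cup (379,330) holds the low vial and the far cup (404,315) the full one, so the full vial is on carrier +x. The lookalikes are the red vial (342,320), the spare vial (351,262) and the other rod stands; none of them is wanted. The weighing stand is at scene (257,210), with its spindle pointing left towards the tip box at (235,180).

Run:
```python
from h import *
from plant import robot
def pca(Q):
    c=Q.mean(0);u,s,v=np.linalg.svd(Q-c,full_matrices=False);return c,v[0]
for c in ['top','scene']:
    m=robot.camera_model(c);d=np.load(f'pics/a_{c}_d.npy');W=cloud(m,d)
    P=W.reshape(-1,3)
    # base plate
    b=(P[:,2]>.010)&(P[:,2]<.026)&(P[:,0]>.42)&(P[:,0]<.75)&(P[:,1]>.03)&(P[:,1]<.28)
    mask=b.reshape(d.shape).astype(np.uint8)
    n,l,st,ce=cv2.connectedComponentsWithStats(mask);i=1+st[1:,4].argmax()
    Q=W[l==i];r=cv2.minAreaRect((Q[:,:2]*1000).astype(np.float32));print(c,'base',len(Q),np.round(Q.mean(0),3),np.round(r[0]),np.round(r[1]),r[2])
    # spindle top
    for (lo,hi,x0,x1,y0,y1,n) in [(.19,.215,.46,.60,.1,.22,'spind'),(.165,.215,.36,.452,-.33,-.23,'arm'),(.19,.24,.44,.5,-.32,-.24,'tab')]:
        S=P[(P[:,2]>lo)&(P[:,2]<hi)&(P[:,0]>x0)&(P[:,0]<x1)&(P[:,1]>y0)&(P[:,1]<y1)]
        if len(S)<5: print(n,len(S));continue
        cc,v=pca(S[:,:2]);t=(S[:,:2]-cc)@v
        print(c,n,len(S),np.round(S.mean(0),4),'yaw',np.degrees(np.arctan2(v[1],v[0])),'ext',np.round(cc+v*t.min(),3),np.round(cc+v*t.max(),3),S[:,2].max())
```

```text
top base 3745 [0.568 0.159 0.018] [582. 161.] [141. 221.] 70.18492889404297
top spind 274 [0.5494 0.1714 0.2064] yaw 157.25024542256358 ext [0.603 0.149] [0.503 0.191] 0.21493460076260185
top arm 160 [ 0.4185 -0.2653  0.1791] yaw 161.77297630504498 ext [ 0.453 -0.277] [ 0.385 -0.254] 0.2141404469223338
top tab 86 [ 0.4616 -0.2775  0.2124] yaw 165.45384338708197 ext [ 0.474 -0.281] [ 0.452 -0.275] 0.2263562601421365
scene base 2402 [0.57  0.156 0.015] [580. 160.] [146. 222.] 70.20225524902344
scene spind 324 [0.5532 0.1649 0.2033] yaw 155.051845600357 ext [0.602 0.142] [0.501 0.189] 0.21496166086569196
scene arm 245 [ 0.4221 -0.2685  0.1809] yaw 161.80296324992702 ext [ 0.453 -0.279] [ 0.383 -0.256] 0.21453441857325872
scene tab 175 [ 0.4575 -0.2808  0.2069] yaw 153.39311832878522 ext [ 0.47  -0.287] [ 0.449 -0.276] 0.22080545129369306
```

```bash
python3 -m handwheel '0.1 0.1 0.27 0 0 -0.2; 0.2 0.3 0.28 0 0 -0.4; 0.33 0.5 0.28 0 0 -0.6; 0.4 0.7 0.28 0 0 -0.8; 0.4 0.8 0.28 0 0 -0.87' -1
python3 -m handwheel '0.2 0.8 0 0 0 0; 0.2 0.8 0 0 0 0; 0.2 0.8 0 0 0 0; 0.2 0.8 0 0 0 0; 0.2 0.8 0 0 0 0'
python3 -m handwheel '0.35 0.9 0 0 0 0; 0.35 0.9 0 0 0 0; 0.35 0.9 0 0 0 0; 0.35 0.9 0 0 0 0; 0.35 0.9 0 0 0 0'
```

```text
t: 2.05
tool_pos: [0.3095, -0.3745, 0.2999]
orientation: [3.096, -0.529, 0.002]
force: [0.3, 0.1, 0.0]
opening: 0.0929
t: 2.55
tool_pos: [0.3687, -0.1339, 0.2996]
orientation: [3.098, -0.52, 0.002]
force: [1.1, 0.1, -0.1]
opening: 0.0927
t: 3.05
tool_pos: [0.4596, 0.0994, 0.2996]
orientation: [-3.098, 0.519, -0.002]
force: [0.8, -1.2, 0.6]
opening: 0.0931
```

```bash
python3 -m handwheel '0 0 -0.1 0 0 0;0 0 -0.1 0 0 0'
python3 - <<'E'
from h import *
from plant import robot
s=robot.read_state();p,d=robot.read_camera('wrist')
cv2.imwrite('pics/b_w.png',p[:,:,::-1]);np.save('pics/b_w_d.npy',d);np.save('pics/b_T.npy',toolT(s))
print(s['t'],s['tool_pos'],np.round(toolT(s),3).tolist(),s['force'])
E
```

```text
t: 3.25
tool_pos: [0.4574, 0.0984, 0.2654]
orientation: [3.097, -0.515, -0.01]
force: [-0.2, 0.4, -0.3]
opening: 0.093
3.25 [0.45737153 0.0983917  0.26541174] [[0.946, -0.323, -0.006, 0.457], [-0.323, -0.946, -0.001, 0.098], [-0.006, 0.003, -1.0, 0.265], [0.0, 0.0, 0.0, 1.0]] [-0.23655884  0.40074936 -0.30496731]
```

View pics/b_w.png

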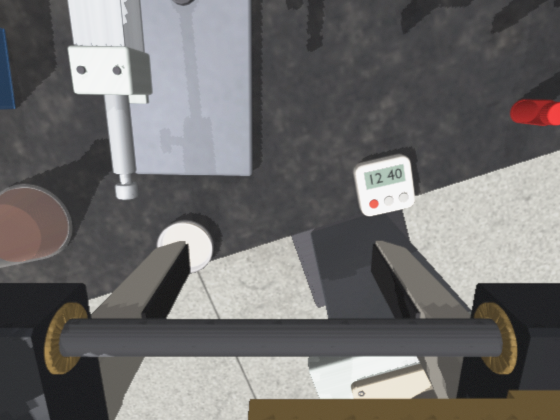

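The wrist view shows the spindle from the block face at about (118,95) down to the collar at (126,192), with the groove at about (123,181). The timer, dish and flask are all well clear.

Run:
```python
from h import *
from plant import robot
m=robot.camera_model('wrist');d=np.load('pics/b_w_d.npy');T=np.load('pics/b_T.npy')@np.array(m['tool_from_camera'])
W=cloud(m,d,T);im=cv2.imread('pics/b_w.png')
cv2.imwrite('pics/b_crop.png',cv2.resize(im[80:210,60:190],None,fx=4,fy=4,interpolation=cv2.INTER_CUBIC))
L=[]
for v in range(84,206,2):
    row=W[v,85:150];ok=(row[:,2]>.19)&(row[:,2]<.24)
    us=np.where(ok)[0]+85
    if len(us)<2: continue
    q=row[ok];print(v,us.min(),us.max(),np.round(q[:,:].mean(0),4),'zmax %.4f'%q[:,2].max(),'w %.1f'%(1000*np.linalg.norm(q[0,:2]-q[-1,:2])))
for n in ['face','stand']:
    print(n,[(np.round(r['at']).tolist(),r['conf']) for r in robot.tip_of('wrist',n)])
```

```text
84 85 147 [0.5689 0.1605 0.2143] zmax 0.2191 w 26.0
86 85 148 [0.5679 0.1609 0.214 ] zmax 0.2194 w 25.9
88 85 148 [0.5668 0.1612 0.2141] zmax 0.2192 w 26.1
90 85 148 [0.5658 0.1617 0.2141] zmax 0.2197 w 27.2
92 85 148 [0.5649 0.1623 0.2139] zmax 0.2186 w 27.6
94 85 148 [0.564  0.1632 0.2129] zmax 0.2174 w 27.2
96 104 128 [0.5643 0.1678 0.2044] zmax 0.2080 w 13.0
98 105 128 [0.5632 0.168  0.2045] zmax 0.2071 w 12.3
100 105 128 [0.5621 0.1684 0.2047] zmax 0.2076 w 12.4
102 105 129 [0.5609 0.1687 0.2045] zmax 0.2077 w 11.3
104 105 129 [0.5599 0.1693 0.2045] zmax 0.2075 w 12.1
106 106 129 [0.5587 0.1694 0.2047] zmax 0.2071 w 12.0
108 106 129 [0.5576 0.1699 0.2047] zmax 0.2069 w 12.8
110 106 129 [0.5565 0.1705 0.2047] zmax 0.2073 w 12.7
112 106 130 [0.5553 0.1708 0.2043] zmax 0.2071 w 12.8
114 107 130 [0.5542 0.171  0.2046] zmax 0.2084 w 11.5
116 107 130 [0.5531 0.1715 0.2047] zmax 0.2078 w 12.1
118 107 130 [0.552  0.172  0.2048] zmax 0.2075 w 12.7
120 107 130 [0.5509 0.1725 0.2046] zmax 0.2068 w 13.3
122 108 131 [0.5496 0.1726 0.2046] zmax 0.2078 w 11.2
124 108 131 [0.5485 0.1732 0.2045]
[... 1370 characters left out ...]
76 120 131 [0.5171 0.1855 0.202 ] zmax 0.2032 w 5.9
178 120 131 [0.5159 0.186  0.2022] zmax 0.2037 w 5.8
180 120 131 [0.5146 0.1869 0.2016] zmax 0.2032 w 6.1
182 120 135 [0.5129 0.1865 0.201 ] zmax 0.2043 w 9.7
184 116 137 [0.5119 0.1871 0.202 ] zmax 0.2037 w 12.5
186 115 137 [0.5111 0.1869 0.2044] zmax 0.2070 w 13.0
188 116 137 [0.5098 0.187  0.2048] zmax 0.2070 w 12.6
190 116 138 [0.5084 0.1875 0.2044] zmax 0.2074 w 11.5
192 116 138 [0.5072 0.1881 0.2044] zmax 0.2076 w 11.9
194 116 138 [0.506  0.1885 0.2048] zmax 0.2073 w 12.9
196 117 137 [0.5047 0.1892 0.2046] zmax 0.2068 w 11.7
198 118 133 [0.5039 0.1903 0.2056] zmax 0.2074 w 9.2
face [([94.0, 118.0], 0.83)]
stand [([81.0, 190.0], 0.96)]
```

View pics/b_crop.png

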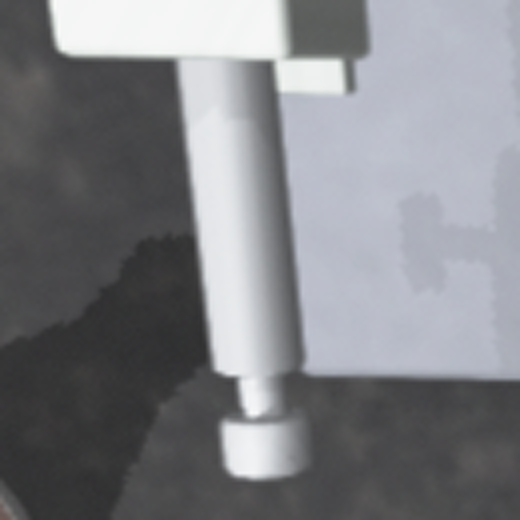

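Run:
```python
from h import *
from plant import robot
m=robot.camera_model('wrist');T=np.load('pics/b_T.npy')@np.array(m['tool_from_camera']);K=np.array(m['camera_matrix'])
d=np.load('pics/b_w_d.npy');W=cloud(m,d,T)
def ray(u,v,z):
    r=T[:3,:3]@np.array([(u-K[0,2])/K[0,0],(v-K[1,2])/K[1,1],1]);return T[:3,3]+r*(z-T[2,3])/r[2]
P=[]
for v in range(98,168,2):
    ok=[u for u in range(98,145) if .19<W[v,u,2]<.24]
    P.append(ray((min(ok)+max(ok))/2,v,.2)[:2])
P=np.array(P);c=P.mean(0);v=np.linalg.svd(P-c)[2][0];v*=np.sign(v[0]);print('axis',c,'yaw',np.degrees(np.arctan2(v[1],v[0])))
for n,u,vv,z in [('rear shoulder',124,173,.2065),('collar rear',126,183.5,.2065),('tip',127,198.5,.203),('faceedge',118,95.5,.2065)]:
    q=ray(u,vv,z)[:2];t=(q-c)@v;print(n,t*1000,c+v*t)
```

```text
axis [0.54393448 0.17705125] yaw -19.72840343141571
rear shoulder -25.11005239873914 [0.5202983  0.18552745]
collar rear -32.04517012207468 [0.51377025 0.18786848]
tip -43.22862488387438 [0.50324323 0.19164359]
faceedge 22.665328555805566 [0.56526942 0.1694003 ]
```

```bash
python3 -m handwheel '0 -0.1 0.12 0 0 0; 0 -0.9 0.12 0 0 0; 0 -0.9 0.12 0 0 0;0 -0.9 0.12 0 0 0;0 -0.9 0.12 0 0 0' ; python3 -m handwheel '0 -0.45 0 0 0 0;0 -0.45 0 0 0 0;0 -0.45 0 0 0 0;0 -0.45 0 0 0 0'
python3 - <<'E'
from h import *
from plant import robot
s=robot.read_state();p,d=robot.read_camera('wrist')
cv2.imwrite('pics/c_w.png',p[:,:,::-1]);np.save('pics/c_w_d.npy',d);np.save('pics/c_T.npy',toolT(s))
print(s['t'],s['tool_pos'],np.round(toolT(s),3).tolist(),s['force'])
E
```

```text
t: 3.9
tool_pos: [0.4588, -0.1362, 0.3076]
orientation: [3.097, -0.523, 0.006]
force: [0.7, -0.5, -0.5]
opening: 0.0933
t: 4.3
tool_pos: [0.4576, -0.2734, 0.3066]
orientation: [3.094, -0.531, 0.002]
force: [-0.8, 0.3, -0.1]
opening: 0.0931
4.3 [ 0.45762567 -0.27338317  0.30658321] [[0.943, -0.333, 0.001, 0.458], [-0.333, -0.943, -0.002, -0.273], [0.002, 0.002, -1.0, 0.307], [0.0, 0.0, 0.0, 1.0]] [-0.82156475  0.34318529 -0.0742717 ]
```

View pics/c_w.png

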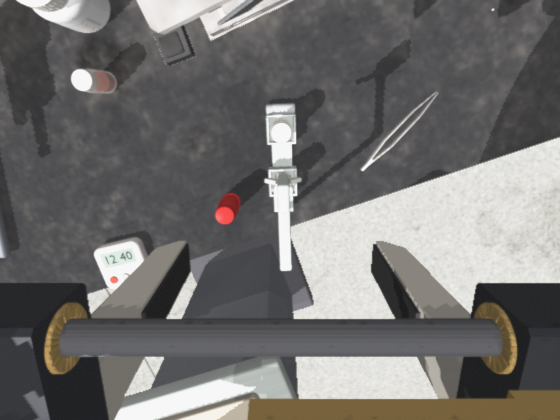

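The carrier is in the middle of the view: tab and vee at about (284,188), far vial at (281,130), level arm running down to (286,268). The red vial is at (228,208), about 35 mm to the side.

Run:
```python
from h import *
from plant import robot
m=robot.camera_model('wrist');T=np.load('pics/c_T.npy')@np.array(m['tool_from_camera']);d=np.load('pics/c_w_d.npy');W=cloud(m,d,T)
im=cv2.imread('pics/c_w.png');cv2.imwrite('pics/c_crop.png',cv2.resize(im[90:290,220:350],None,fx=3,fy=3,interpolation=cv2.INTER_CUBIC))
for n in ['tab','saddle','carrier','vial_full','vial_low']:
    print(n,[(np.round(r['at'],1).tolist(),round(r['conf'],2),np.round(W[int(r['at'][0]),int(r['at'][1])],3)) for r in robot.tip_of('wrist',n)])
for v in range(100,276,4):
    o=[(u,W[v,u]) for u in range(250,320) if W[v,u,2]>.14]
    if o:
        q=np.array([x[1] for x in o]);print(v,o[0][0],o[-1][0],np.round(q.mean(0),4),'zmx %.3f'%q[:,2].max(),'w %.1f'%(1000*np.linalg.norm(q[0]-q[-1])))
```

```text
tab [([190.2, 282.7], 0.93, array([ 0.47 , -0.279,  0.22 ]))]
saddle [([181.7, 282.9], 0.91, array([ 0.474, -0.28 ,  0.209]))]
carrier []
vial_full [([128.2, 282.0], 0.84, array([ 0.5  , -0.291,  0.066])), ([192.3, 282.3], 0.47, array([ 0.468, -0.278,  0.22 ]))]
vial_low [([178.1, 282.1], 0.65, array([ 0.473, -0.28 ,  0.197])), ([204.1, 231.8], 0.56, array([ 0.431, -0.199,  0.046]))]
104 312 312 [ 0.5317 -0.2991  0.4723] zmx 0.472 w 0.0
108 251 251 [ 0.5317 -0.2991  0.4723] zmx 0.472 w 0.0
144 282 282 [ 0.5317 -0.2991  0.4723] zmx 0.472 w 0.0
176 278 288 [ 0.4731 -0.2812  0.1892] zmx 0.192 w 9.4
180 265 301 [ 0.4684 -0.2795  0.1822] zmx 0.472 w 32.9
184 273 291 [ 0.4727 -0.2797  0.2135] zmx 0.472 w 21.5
188 278 289 [ 0.4708 -0.2805  0.2199] zmx 0.222 w 8.1
192 278 290 [ 0.4678 -0.2799  0.2199] zmx 0.222 w 10.2
196 258 300 [ 0.4739 -0.2816  0.2536] zmx 0.472 w 0.0
200 278 294 [ 0.4671 -0.2794  0.2383] zmx 0.472 w 263.6
204 260 290 [ 0.4694 -0.2799  0.2556] zmx 0.472 w 264.8
208 279 290 [ 0.4562 -0.2762  0.2202] zmx 0.222 w 8.3
212 279 289 [ 0.4522 -0.2744  0.2163] zmx 0.221 w 43.3
216 279 290 [ 0.4368 -0.27    0.1785] zmx 0.180 w 9.7
220 279 290 [ 0.4333 -0.2688  0.1784] zmx 0.180 w 9.7
224 279 290 [ 0.4298 -0.2676  0.1786] zmx 0.179 w 9.8
228 280 290 [ 0.4262 -0.2668  0.1786] zmx 0.180 w 8.9
232 280 290 [ 0.4226 -0.2655  0.1787] zmx 0.180 w 8.9
236 280 290 [ 0.419  -0.2643  0.1786] zmx 0.180 w 9.3
240 280 290 [ 0.4152 -0.2629  0.1781] zmx 0.179 w 9.1
244 257 290 [ 0.4217 -0.2648  0.2028] zmx 0.472 w 319.8
248 280 291 [ 0.4078 -0.2609  0.1783] zmx 0.179 w 9.9
252 281 293 [ 0.4147 -0.2633  0.203 ] zmx 0.472 w 322.5
256 252 291 [ 0.4113 -0.2621  0.203 ] zmx 0.472 w 324.4
260 281 291 [ 0.3966 -0.2574  0.1784] zmx 0.179 w 9.1
264 281 291 [ 0.3929 -0.2561  0.1785] zmx 0.179 w 9.1
268 281 291 [ 0.3891 -0.2548  0.1785] zmx 0.180 w 9.1
```

View pics/c_crop.png

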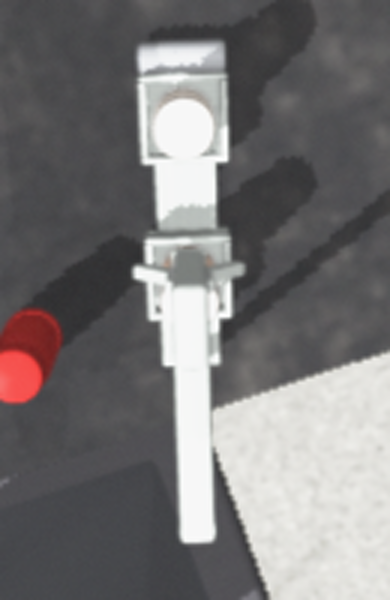

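```bash
python3 -m handwheel '0.016 -0.016 -0.1 0 0 0.04; 0.016 -0.016 -0.2 0 0 0.04;0.016 -0.016 -0.2 0 0 0.04' -
python3 - <<'E'
from h import *
from plant import robot
s=robot.read_state();T=toolT(s);print(s['tool_pos'],np.degrees(np.arctan2(T[1,0],T[0,0])),np.round(T[:3,2],3))
E
```

```text
t: 4.9
tool_pos: [0.4623, -0.2702, 0.2409]
orientation: [-3.103, 0.468, 0.01]
force: [-0.1, 0.2, -0.4]
opening: 0.0928
[ 0.46232944 -0.27023227  0.24087633] -17.16580939376376 [-0.006  0.004 -1.   ]
```

```bash
python3 -m handwheel '0 0 0 0 0 0;0 0 0 0 0 0'; python3 -m handwheel '0 0 0 0 0 0'
python3 - <<'E'
from h import *
from plant import robot
for i in range(4):
    p,d=robot.read_camera('wrist')
    s=robot.read_state();T=toolT(s);print(s['tool_pos'],np.degrees(np.arctan2(T[1,0],T[0,0])),np.round(T[:3,2],3))
    if i==0: cv2.imwrite('pics/d_w.png',p[:,:,::-1])
E
```

```text
t: 5.1
tool_pos: [0.4649, -0.2727, 0.2475]
orientation: [3.105, -0.47, 0.004]
force: [0.1, 0.4, 0.3]
opening: 0.0931
t: 5.2
tool_pos: [0.4649, -0.273, 0.2475]
orientation: [3.105, -0.47, 0.005]
force: [-0.4, 0.2, -0.2]
opening: 0.0933
[ 0.46477032 -0.2729999   0.24717213] -17.23867527201023 [ 0.002 -0.002 -1.   ]
[ 0.46463844 -0.27297493  0.24682935] -17.24528520750561 [ 0.002 -0.001 -1.   ]
[ 0.46448594 -0.27292777  0.24644579] -17.25041579126652 [ 0.001 -0.001 -1.   ]
[ 0.46434497 -0.27284217  0.24610615] -17.247805508666232 [ 0.001 -0.001 -1.   ]
```

View pics/d_w.png

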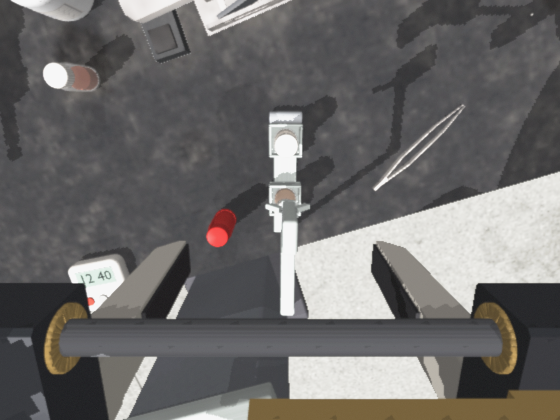

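```bash
cat >> h.py <<'E'
def tabmeas(W,u0=240,u1=340,v0=150,v1=330):
    S=W[v0:v1,u0:u1].reshape(-1,3)
    t=S[(S[:,2]>.214)&(S[:,2]<.23)];a=S[(S[:,2]>.172)&(S[:,2]<.186)]
    a=a[np.linalg.norm(a[:,:2]-t[:,:2].mean(0),axis=1)>.02]
    for n,q in (('tab',t),('arm',a)):
        c=q.mean(0);v=np.linalg.svd(q[:,:2]-c[:2],full_matrices=False)[2][0];v*=np.sign(v[0]);k=(q[:,:2]-c[:2])@v
        print(n,len(q),np.round(c,4),'yaw %.2f'%np.degrees(np.arctan2(v[1],v[0])),'mid',np.round(c[:2]+v*(np.percentile(k,2)+np.percentile(k,98))/2,4),'len %.4f'%(k.max()-k.min()))
E
python3 - <<'E'
from h import *
from plant import robot
m=robot.camera_model('wrist')
s=robot.read_state();p,d=robot.read_camera('wrist');T=toolT(s);print(s['t'],s['tool_pos'],s['dq'])
tabmeas(cloud(m,d,T@np.array(m['tool_from_camera'])))
T0=np.load('pics/c_T.npy');tabmeas(cloud(m,np.load('pics/c_w_d.npy'),T0@np.array(m['tool_from_camera'])))
E
```

```text
5.4 [ 0.46434497 -0.27284217  0.24610615] [-0.00015264  0.0031641   0.00593662  0.00175376 -0.00186532 -0.00069392]
tab 555 [ 0.464  -0.2784  0.2199] yaw -17.94 mid [ 0.4634 -0.2782] len 0.0216
arm 849 [ 0.4122 -0.2619  0.1783] yaw -16.51 mid [ 0.4116 -0.2618] len 0.0621
tab 349 [ 0.4637 -0.2783  0.22  ] yaw -16.17 mid [ 0.4633 -0.2782] len 0.0216
arm 649 [ 0.4142 -0.2628  0.1784] yaw -17.30 mid [ 0.4134 -0.2626] len 0.0568
```

```bash
python3 -m handwheel '-0.003 -0.018 -0.05 0 0 -0.01; -0.003 -0.018 -0.1 0 0 -0.01;-0.003 -0.018 -0.1 0 0 -0.01;-0.003 -0.018 -0.1 0 0 -0.01;-0.003 -0.018 -0.1 0 0 -0.01' -
python3 - <<'E'
from h import *
from plant import robot
m=robot.camera_model('wrist')
for i in range(3):
    s=robot.read_state();p,d=robot.read_camera('wrist');T=toolT(s);print(s['t'],s['tool_pos'],np.round(T[:3,2],3),np.degrees(np.arctan2(T[1,0],T[0,0])))
tabmeas(cloud(m,d,T@np.array(m['tool_from_camera'])))
E
```

```text
t: 5.95
tool_pos: [0.4632, -0.278, 0.2153]
orientation: [-3.104, 0.483, -0.0]
force: [0.4, 0.0, 0.1]
opening: 0.0933
5.95 [ 0.46319682 -0.27804505  0.2153401 ] [ 0.  0. -1.] -17.700040405182957
6.0 [ 0.46335487 -0.2781784   0.21570613] [ 0.001 -0.    -1.   ] -17.698182104426596
6.05 [ 0.46344123 -0.27821512  0.21587163] [ 0.001 -0.001 -1.   ] -17.695732751972283
tab 764 [ 0.4643 -0.2785  0.22  ] yaw -17.58 mid [ 0.4634 -0.2782] len 0.0226
arm 560 [ 0.4179 -0.2641  0.1784] yaw -17.23 mid [ 0.4177 -0.264 ] len 0.0284
```

```bash
python3 -m handwheel '0 0 -0.05 0 0 0; 0 0 -0.1 0 0 0;0 0 -0.1 0 0 0;0 0 -0.1 0 0 0;0 0 -0.1 0 0 0' -; python3 -m handwheel '0 0 0 0 0 0;0 0 0 0 0 0;0 0 0 0 0 0;0 0 0 0 0 0;0 0 0 0 0 0' 1 45;python3 -m handwheel '0 0 0 0 0 0;0 0 0 0 0 0;0 0 0 0 0 0;0 0 0 0 0 0;0 0 0 0 0 0'
```

```text
t: 6.6
tool_pos: [0.4632, -0.2781, 0.1854]
orientation: [3.104, -0.483, 0.0]
force: [-0.6, 0.4, 0.8]
opening: 0.0931
t: 7.1
tool_pos: [0.4632, -0.2781, 0.1854]
orientation: [3.104, -0.483, 0.0]
force: [-0.4, 0.6, -0.3]
opening: 0.0572
t: 7.6
tool_pos: [0.4631, -0.278, 0.1852]
orientation: [3.104, -0.483, -0.0]
force: [0.5, -0.5, -0.5]
opening: 0.0175
```

```bash
python3 -m handwheel '0 0 0 0 0 0;0 0 0 0 0 0;0 0 0 0 0 0;0 0 0 0 0 0;0 0 0 0 0 0'; python3 -m handwheel '0 0 0.02 0 0 0;0 0 0.04 0 0 0;0 0 0.06 0 0 0;0 0 0.08 0 0 0; 0 0 0.1 0 0 0'; python3 -m handwheel '0 0 0.03 0 0 0;0 0 0.06 0 0 0;0 0 0.08 0 0 0;0 0 0.09 0 0 0; 0 0 0.1 0 0 0';python3 - <<'E'
from h import *
from plant import robot
F=[];M=[]
for i in range(4):
    p,d=robot.read_camera('scene');s=robot.read_state();F.append(s['force']);M.append(s['wrist_torque'])
cv2.imwrite('pics/e_s.png',cv2.resize(p[220:380,300:500,::-1],None,fx=4,fy=4))
print(s['t'],s['tool_pos'],s['opening'],np.mean(F,0),np.mean(M,0))
E
```

```text
t: 8.1
tool_pos: [0.4631, -0.278, 0.1852]
orientation: [-3.104, 0.483, 0.0]
force: [-0.8, 0.7, 0.0]
opening: 0.0088
t: 8.6
tool_pos: [0.4632, -0.2781, 0.2159]
orientation: [3.104, -0.483, 0.0]
force: [-0.0, -0.3, -3.2]
opening: 0.0084
t: 9.1
tool_pos: [0.4632, -0.2781, 0.2455]
orientation: [3.104, -0.483, 0.0]
force: [-0.5, -0.0, -2.9]
opening: 0.0085
9.3 [ 0.46300566 -0.27795932  0.24489709] 0.008897497096678166 [ 0.15472904 -0.3326333  -2.9225857 ] [0.05307859 0.04702985 0.01081004]
```

View pics/e_s.png

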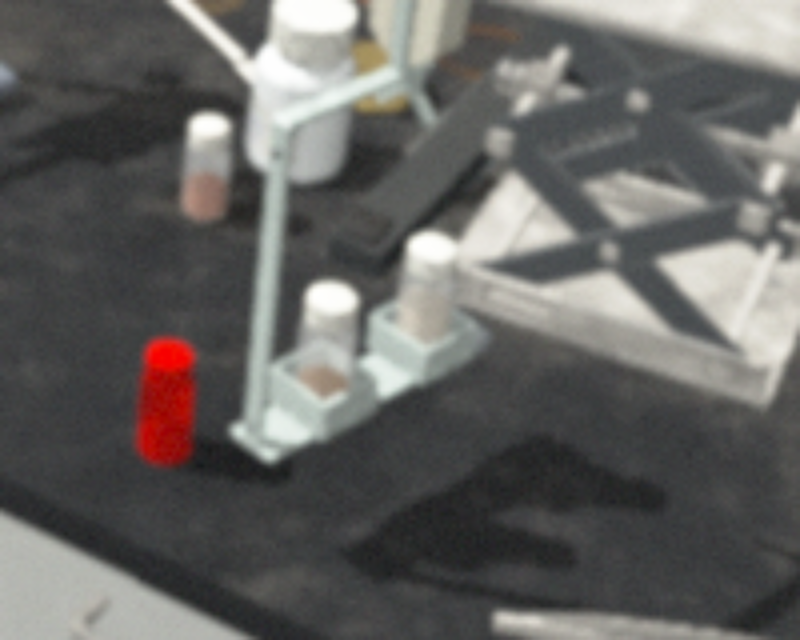

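The carrier is lifted clear with both vials upright in their cups, and the weight read is about 2.9 N. I'll check where the saddle sits relative to the tab, then carry it.

```bash
python3 -m handwheel '0 0 0.03 0 0 -0.01;0 0 0.06 0 0 -0.02;0 0.02 0.07 0 0 -0.03;0 0.06 0.07 0 0 -0.04; 0 0.11 0.07 0 0 -0.046'; python3 -m handwheel '0 0.07 0 0 0 0;0.02 0.15 0 0 0 0;0.04 0.24 0 0 0 0;0.06 0.33 0 0 0 0; 0.08 0.42 0 0 0 0'; python3 -m handwheel '0.02 0.09 0 0 0 0;0.04 0.18 0 0 0 0;0.06 0.26 0 0 0 0;0.08 0.33 0 0 0 0; 0.1 0.38 0 0 0 0'
python3 - <<'E'
from h import *
from plant import robot
m=robot.camera_model('wrist');T0=np.load('pics/c_T.npy');W=cloud(m,np.load('pics/c_w_d.npy'),T0@np.array(m['tool_from_camera']))
S=W[160:215,255:310].reshape(-1,3)
a=np.radians(-17.7);ex=np.array([np.cos(a),np.sin(a)]);ey=np.array([-ex[1],ex[0]])
L=np.c_[(S[:,:2]-[.4634,-.2782])@ex,(S[:,:2]-[.4634,-.2782])@ey,S[:,2]]*1000
q=L[(L[:,2]>145)&(L[:,2]<176)&(np.abs(L[:,1])<20)&(np.abs(L[:,1])>5.5)];print(np.round(q[::3]))
s=robot.read_state();print(s['t'],s['tool_pos'])
E
```

```text
t: 9.8
tool_pos: [0.4631, -0.2441, 0.2663]
orientation: [-3.094, 0.541, -0.0]
force: [-0.1, 0.3, -4.3]
opening: 0.0085
t: 10.3
tool_pos: [0.4868, -0.1166, 0.2659]
orientation: [-3.095, 0.539, 0.001]
force: [0.5, 0.2, -2.8]
opening: 0.0086
t: 10.8
tool_pos: [0.5165, -0.0023, 0.2659]
orientation: [-3.095, 0.537, 0.001]
force: [0.2, -0.8, -2.6]
opening: 0.0088
[[  1. -11. 154.]
 [  1. -14. 156.]
 [  1.  14. 156.]
 [  1.  11. 156.]
 [  1.  -9. 158.]
 [  2. -12. 160.]
 [  1. -14. 159.]
 [  1.  16. 156.]
 [  1.  14. 158.]
 [  1.  11. 159.]
 [  2.   8. 161.]
 [  1.  -6. 162.]
 [  1.  -9. 163.]
 [  1. -12. 161.]
 [  0. -14. 158.]
 [ -1.  17. 155.]
 [  0.  14. 160.]
 [  1.  11. 163.]
 [  1.   8. 163.]
 [  1.  -6. 167.]
 [  1.  -9. 165.]
 [ -0. -12. 161.]
 [ -0. -14. 160.]
 [ -1.  17. 156.]
 [ -1.  14. 159.]
 [  0.  11. 162.]
 [  1.   8. 165.]
 [  1.  -6. 169.]
 [ -0.  -9. 164.]
 [ -1. -12. 161.]
 [ -2. -14. 159.]
 [ -2.  16. 158.]
 [ -1.  13. 161.]
 [ -1.  10. 164.]
 [ -0.   7. 166.]
 [  1.  -7. 173.]
 [ -1. -10. 164.]
 [ -2. -12. 163.]
 [ -2.  12. 160.]
 [ -1.   9. 164.]
 [  1.   6. 174.]
 [ -2. -10. 163.]
 [ -2.   7. 165.]]
10.8 [ 0.51647612 -0.00225896  0.26587658]
```

```bash
python3 -m handwheel '0 0.07 0 0 0 0;0 0.15 -0.02 0 0 0;0 0.24 -0.03 0 0 0;0 0.33 -0.04 0 0 0; 0 0.40 -0.05 0 0 0'; python3 -m handwheel '0 0.06 0 0 0 0;0 0.12 0 0 0 0;0 0.17 0 0 0 0;0 0.21 0 0 0 0; 0 0.23 0 0 0 0'
python3 -m handwheel '0 0 0 0 0 0;0 0 0 0 0 0;0 0 0 0 0 0'
python3 - <<'E'
from h import *
from plant import robot
s=robot.read_state();p,d=robot.read_camera('wrist');T=toolT(s);np.save('pics/f_T.npy',T);np.save('pics/f_w_d.npy',d)
cv2.imwrite('pics/f_w.png',p[:,:,::-1]);print(s['t'],s['tool_pos'],np.degrees(np.arctan2(T[1,0],T[0,0])),np.round(T[:3,2],3),s['force'],s['wrist_torque'])
p,d=robot.read_camera('scene');np.save('pics/f_s_d.npy',d);cv2.imwrite('pics/f_s.png',p[:,:,::-1]);cv2.imwrite('pics/f_sc.png',cv2.resize(p[120:300,180:320,::-1],None,fx=4,fy=4)[:600])
E
```

```text
t: 11.3
tool_pos: [0.5159, 0.1176, 0.2507]
orientation: [-3.095, 0.537, 0.001]
force: [0.1, 0.3, -2.7]
opening: 0.0088
t: 11.8
tool_pos: [0.5167, 0.1853, 0.2511]
orientation: [-3.095, 0.538, 0.0]
force: [-0.8, 0.9, -2.1]
opening: 0.0087
t: 12.1
tool_pos: [0.5172, 0.1833, 0.2512]
orientation: [3.094, -0.54, -0.0]
force: [0.7, 0.1, -3.2]
opening: 0.0086
12.1 [0.51722253 0.18332019 0.25121828] -19.814938824993394 [-0. -0. -1.] [ 0.68646645  0.10326992 -3.17376773] [0.05980223 0.06299437 0.03110722]
```

View pics/f_w.png

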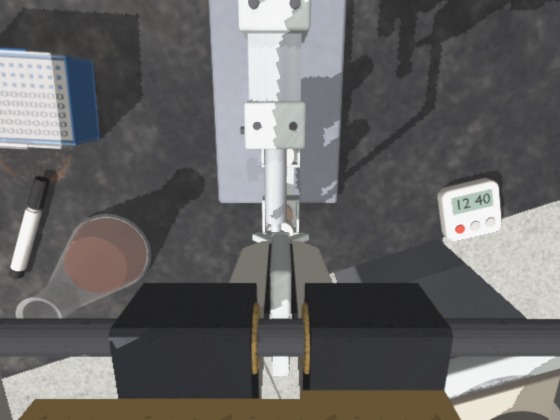

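View pics/f_sc.png

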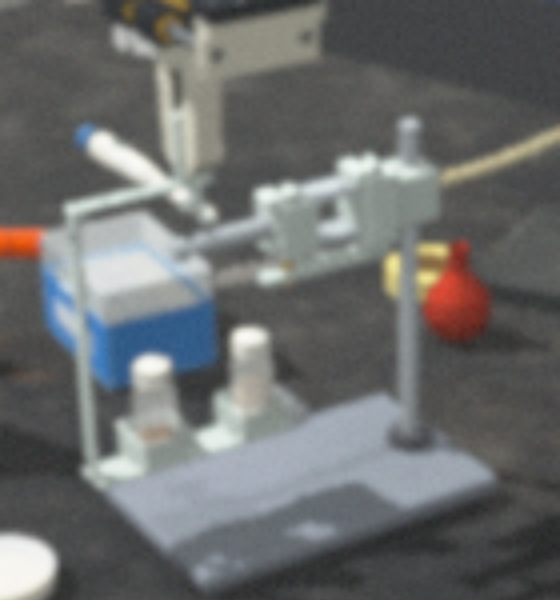

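The spindle shows at column ~276 and the tab at ~282, so a small lateral offset remains. In the scene crop the carrier hangs in front of the stand with the spindle inside its C. I'll measure both positions.

Run:
```python
from h import *
from plant import robot
m=robot.camera_model('wrist');Tt=np.load('pics/f_T.npy');W=cloud(m,np.load('pics/f_w_d.npy'),Tt@np.array(m['tool_from_camera']))
a=np.radians(-19.75);ex=np.array([np.cos(a),np.sin(a)]);ey=np.array([-ex[1],ex[0]])
g=np.array([.5169,.1867])
L=np.dstack([(W[...,:2]-g)@ex,(W[...,:2]-g)@ey,W[...,2]])*1000
print('tcp',(Tt[:2,3]-g)@ex*1000,(Tt[:2,3]-g)@ey*1000)
for v in range(150,300,4):
    row=L[v,245:325];o=[(u+245,r) for u,r in enumerate(row) if r[2]>190 and abs(r[1])<25]
    if o:
        q=np.array([r for _,r in o]);print(v,o[0][0],o[-1][0],np.round(q.mean(0),1),'z',np.round([q[:,2].min(),q[:,2].max()]),'y',np.round([q[:,1].min(),q[:,1].max()],1))
```

```text
tcp 1.4456521794872161 -3.0720054822041734
150 264 286 [4.970e+01 2.000e-01 2.048e+02] z [198. 208.] y [-6.4  7.1]
154 264 286 [4.74e+01 2.00e-01 2.05e+02] z [199. 208.] y [-6.4  7. ]
158 264 286 [4.490e+01 2.000e-01 2.048e+02] z [200. 207.] y [-6.5  7.1]
162 265 286 [ 4.250e+01 -1.000e-01  2.051e+02] z [201. 207.] y [-6.5  6.4]
166 265 286 [ 4.01e+01 -1.00e-01  2.05e+02] z [201. 207.] y [-6.5  6.4]
170 265 286 [ 3.760e+01 -1.000e-01  2.049e+02] z [202. 207.] y [-6.5  6.4]
174 265 286 [ 3.520e+01 -1.000e-01  2.052e+02] z [201. 209.] y [-6.5  6.5]
178 265 286 [ 32.7  -0.  205.2] z [201. 208.] y [-6.5  6.5]
182 265 286 [ 30.2  -0.  205. ] z [201. 207.] y [-6.5  6.5]
186 265 286 [ 27.7  -0.  205. ] z [201. 207.] y [-6.5  6.6]
190 265 295 [ 29.9  -0.4 223.3] z [200. 417.] y [-6.5  6.7]
194 265 286 [ 22.5   0.  204.8] z [201. 207.] y [-6.6  6.7]
198 265 308 [ 2.260e+01 -1.000e-01  2.142e+02] z [201. 417.] y [-6.6  6.6]
202 265 310 [ 2.010e+01 -1.000e-01  2.141e+02] z [201. 417.] y [-6.6  6.7]
206 265 286 [ 14.7   0.  204.6] z [200. 207.] y [-6.6  6.8]
210 265 286 [ 12.1   0.  204.8] z [20
[... 725 characters left out ...]
.] y [-22.1  13.3]
258 245 322 [ 10.7  -4.4 271.1] z [266. 275.] y [-21.8  12.9]
262 245 324 [ 10.7  -4.8 275.1] z [271. 279.] y [-22.3  12.6]
266 245 324 [ 10.7  -4.8 278.9] z [275. 282.] y [-21.7  12.1]
270 245 324 [ 10.7  -4.7 282.6] z [278. 286.] y [-21.2  11.9]
274 245 324 [ 10.5  -4.7 285.6] z [282. 288.] y [-20.9  11.6]
278 245 324 [ 10.9  -4.6 289.7] z [284. 417.] y [-20.5  11.1]
282 245 324 [ 11.2  -4.6 293.5] z [285. 417.] y [-20.2  10.9]
286 245 324 [ 19.5  -4.  311. ] z [284. 343.] y [-13.4   5.9]
290 245 324 [ 19.   -4.  312.7] z [285. 345.] y [-13.1   5.8]
294 245 324 [ 19.3  -4.  315.7] z [285. 417.] y [-12.9   5.6]
298 245 324 [ 17.8  -3.9 315.6] z [285. 348.] y [-12.7   5.4]
```

```bash
python3 -m handwheel '0 0.011 0 0 0 0;0 0.011 -0.015 0 0 0;0 0.011 -0.03 0 0 0;0 0.011 -0.045 0 0 0;0 0.011 -0.05 0 0 0'; python3 -m handwheel '0 0 0 0 0 0;0 0 0 0 0 0;0 0 0 0 0 0'
cat > st.py <<'E'
from h import *
from plant import robot
F=[];M=[];P=[]
for i in range(3):
    p,d=robot.read_camera('wrist');s=robot.read_state();F.append(s['force']);M.append(s['wrist_torque']);P.append(s['tool_pos'])
T=toolT(s);a=np.radians(-19.75);ex=np.array([np.cos(a),np.sin(a)]);ey=np.array([-ex[1],ex[0]]);F=np.mean(F,0);M=np.mean(M,0)
P=np.mean(P,0);D=P[:2]-[.5169,.1867]
print('t %.2f'%s['t'],'tcp along %.2f lat %.2f z %.2f'%(D@ex*1e3,D@ey*1e3,P[2]*1e3),'F',np.round([F[:2]@ex,F[:2]@ey,F[2]],2),'M',np.round([M[:2]@ex,M[:2]@ey,M[2]],3),'open %.4f'%s['opening'],'toolz',np.round(T[:3,2],4))
E
python3 st.py
```

```text
t: 12.7
tool_pos: [0.5167, 0.1871, 0.2351]
orientation: [3.094, -0.539, -0.002]
force: [-1.0, -0.8, -3.1]
opening: 0.0086
t: 13.0
tool_pos: [0.5173, 0.1873, 0.2365]
orientation: [-3.095, 0.539, -0.001]
force: [0.9, -1.0, -3.6]
opening: 0.0087
t 13.15 tcp along 0.16 lat 0.66 z 236.51 F [ 0.2  -0.02 -2.86] M [ 0.032  0.066 -0.007] open 0.0089 toolz [ 4.e-04  1.e-04 -1.e+00]
```

```bash
python3 -m handwheel '0 -0.002 -0.006 0 0 0;0 -0.002 -0.012 0 0 0;0 -0.002 -0.018 0 0 0;0 -0.002 -0.018 0 0 0;0 -0.002 -0.018 0 0 0';python3 st.py;  python3 -m handwheel '0 0 -0.004 0 0 0;0 0 -0.008 0 0 0;0 0 -0.012 0 0 0;0 0 -0.012 0 0 0;0 0 -0.012 0 0 0';python3 st.py
```

```text
t: 13.65
tool_pos: [0.517, 0.1866, 0.2307]
orientation: [3.095, -0.539, -0.0]
force: [-1.0, 0.1, -2.3]
opening: 0.0084
t 13.80 tcp along 0.25 lat 0.05 z 230.90 F [-0.51 -0.02 -3.07] M [0.04  0.088 0.016] open 0.0086 toolz [ 1.e-04  1.e-04 -1.e+00]
t: 14.3
tool_pos: [0.5171, 0.1867, 0.2272]
orientation: [3.095, -0.539, -0.0]
force: [0.6, 0.2, -2.1]
opening: 0.0088
t 14.45 tcp along 0.24 lat 0.05 z 227.27 F [-0.07 -0.05 -3.31] M [ 0.028  0.113 -0.021] open 0.0090 toolz [ 1.e-04  0.e+00 -1.e+00]
```

```bash
python3 -m handwheel '0 0 -0.003 0 0 0;0 0 -0.005 0 0 0;0 0 -0.005 0 0 0;0 0 -0.005 0 0 0';python3 st.py;  python3 -m handwheel '0 0 -0.003 0 0 0;0 0 -0.005 0 0 0;0 0 -0.005 0 0 0;0 0 -0.005 0 0 0';python3 st.py;python3 st.py
```

```text
t: 14.85
tool_pos: [0.5171, 0.1866, 0.2257]
orientation: [3.095, -0.539, -0.0]
force: [0.1, 0.3, -2.1]
opening: 0.0086
t 15.00 tcp along 0.24 lat 0.04 z 225.76 F [-0.03 -0.22 -2.67] M [ 0.064  0.104 -0.019] open 0.0092 toolz [ 0.  0. -1.]
t: 15.4
tool_pos: [0.5172, 0.1867, 0.2244]
orientation: [-3.095, 0.539, -0.0]
force: [-0.5, 0.4, -1.3]
opening: 0.0092
t 15.55 tcp along 0.32 lat 0.07 z 224.39 F [-0.54  0.38 -1.64] M [0.034 0.068 0.001] open 0.0087 toolz [ 2.e-04  0.e+00 -1.e+00]
t 15.70 tcp along 0.31 lat 0.06 z 224.35 F [ 0.13  0.49 -1.9 ] M [ 0.082  0.008 -0.02 ] open 0.0087 toolz [ 2.e-04  0.e+00 -1.e+00]
```

Past the full-diameter contact height (229.9 mm) there was no load. Contact came at about 225 mm, so the vee is in the groove. Next I let most of the weight on and average the torque.

```bash
sed -e 's/range(3)/range(14)/' -e "s/^print/print('Msd',np.std(MM,0).round(3));print/" -e "s/F.append/MM.append(s['wrist_torque']);F.append/" -e 's/^F=\[\]/MM=[];F=[]/' st.py > st14.py; python3 -m handwheel '0 0 -0.001 0 0 0;0 0 -0.002 0 0 0;0 0 -0.002 0 0 0';python3 st14.py
```

```text
t: 16.0
tool_pos: [0.5172, 0.1867, 0.2238]
orientation: [-3.095, 0.539, -0.0]
force: [0.0, -0.1, -1.6]
opening: 0.0089
Msd [0.026 0.03  0.03 ]
t 16.70 tcp along 0.28 lat 0.06 z 223.71 F [ 0.35  0.01 -0.57] M [ 0.063 -0.004  0.012] open 0.0091 toolz [ 1.e-04  0.e+00 -1.e+00]
```

```bash
python3 -m handwheel '0.0013 -0.0004 0 0.009 0.024 0;0.0025 -0.0009 0 0.017 0.048 0;0.0038 -0.0013 0 0.026 0.072 0;0.0038 -0.0013 0 0.026 0.072 0;0.0038 -0.0013 0 0.026 0.072 0';python3 st14.py
python3 -m handwheel '0.0013 -0.0004 0 0.009 0.024 0;0.0025 -0.0009 0 0.017 0.048 0;0.0038 -0.0013 0 0.026 0.072 0;0.0038 -0.0013 0 0.026 0.072 0;0.0038 -0.0013 0 0.026 0.072 0';python3 st14.py
```

```text
t: 17.2
tool_pos: [0.5184, 0.1862, 0.2234]
orientation: [-3.083, 0.538, 0.094]
force: [-0.4, 0.0, -0.4]
opening: 0.0088
Msd [0.047 0.037 0.031]
t 17.90 tcp along 1.49 lat 0.06 z 223.69 F [ 0.93 -0.   -0.64] M [ 0.068 -0.15  -0.014] open 0.0088 toolz [-0.0565  0.0204 -0.9982]
t: 18.4
tool_pos: [0.5195, 0.1858, 0.2234]
orientation: [-3.069, 0.535, 0.186]
force: [0.7, -0.2, -0.6]
opening: 0.0086
Msd [0.039 0.05  0.026]
t 19.10 tcp along 2.64 lat 0.07 z 223.66 F [ 0.31 -0.07 -1.02] M [ 0.063 -0.094 -0.002] open 0.0088 toolz [-0.1128  0.0408 -0.9928]
```

```bash
cat > up.py <<'E'
import sys
from h import *
from plant import robot
n=sys.argv[1]
s=robot.read_state();p,d=robot.read_camera('scene');m=robot.camera_model('scene');np.save(f'pics/{n}_d.npy',d)
cv2.imwrite(f'pics/{n}.png',p[:,:,::-1]);cv2.imwrite(f'pics/{n}_c.png',cv2.resize(p[135:285,180:320,::-1],None,fx=4,fy=4,interpolation=cv2.INTER_CUBIC))
W=cloud(m,d);a=np.radians(-19.75);ex=np.array([np.cos(a),np.sin(a)]);ey=np.array([-ex[1],ex[0]]);g=np.array([.5169,.1867])
L=np.dstack([(W[...,:2]-g)@ex,(W[...,:2]-g)@ey,W[...,2]])*1000
q=L[(L[...,0]>-110)&(L[...,0]<-55)&(abs(L[...,1])<25)&(L[...,2]>60)&(L[...,2]<200)]
# upright: median x per z band, then line fit
zs=[];xs=[]
for z in range(60,200,10):
    k=q[(q[:,2]>=z)&(q[:,2]<z+10)]
    if len(k)>4: zs.append(k[:,2].mean());xs.append(np.median(k[:,0]))
zs=np.array(zs);xs=np.array(xs);c=np.polyfit(zs,xs,1);r=xs-np.polyval(c,zs);ok=abs(r)<3;c=np.polyfit(zs[ok],xs[ok],1)
print(n,'t',s['t'],'upright lean %.3f'%np.arctan(c[0]),'n',len(q),ok.sum(),np.round(xs,1))
# caps / tray
E
cp pics/f_s.png pics/f0.png; python3 up.py g1; python3 -m handwheel '0 0 0 0 0 0;0 0 0 0 0 0' - 20;python3 -m handwheel '0 0 0 0 0 0;0 0 0 0 0 0' - 10; python3 up.py g2; python3 st.py; python3 -m handwheel '0 0 0 0 0 0;0 0 0 0 0 0;0 0 0 0 0 0;0 0 0 0 0 0' - 5; python3 up.py g3; python3 st.py
```

```text
g1 t 19.1 upright lean -0.188 n 292 3 [-67.2 -62.4 -61.9 -59.2 -88.9 -91.  -89.3 -88.9 -87.3 -86.  -85.1 -83.2
 -82.3 -82.1]
t: 19.35
tool_pos: [0.5194, 0.1859, 0.2237]
orientation: [-3.069, 0.535, 0.185]
force: [0.8, 0.9, -2.0]
opening: 0.0088
t: 19.55
tool_pos: [0.5194, 0.1859, 0.2236]
orientation: [-3.069, 0.535, 0.185]
force: [0.1, -0.4, -0.6]
opening: 0.0089
g2 t 19.55 upright lean 0.201 n 300 2 [-67.6 -61.3 -62.  -60.6 -58.  -90.5 -89.9 -88.2 -87.2 -86.5 -85.2 -83.4
 -82.3 -80.6]
t 19.75 tcp along 2.65 lat 0.07 z 223.64 F [-0.09  0.3  -1.45] M [ 0.09  -0.116 -0.017] open 0.0089 toolz [-0.1128  0.0407 -0.9928]
t: 20.15
tool_pos: [0.5194, 0.1859, 0.2236]
orientation: [-3.069, 0.535, 0.185]
force: [0.2, -0.0, -0.8]
opening: 0.0091
g3 t 20.15 upright lean -0.176 n 293 2 [-67.8 -63.2 -61.3 -59.7 -89.  -91.  -89.4 -88.6 -87.3 -86.8 -85.5 -82.8
 -81.5 -81.6]
t 20.35 tcp along 2.65 lat 0.06 z 223.64 F [ 0.15  0.21 -1.08] M [ 0.065 -0.126  0.019] open 0.0088 toolz [-0.1128  0.0407 -0.9928]
```

View pics/g3_c.png

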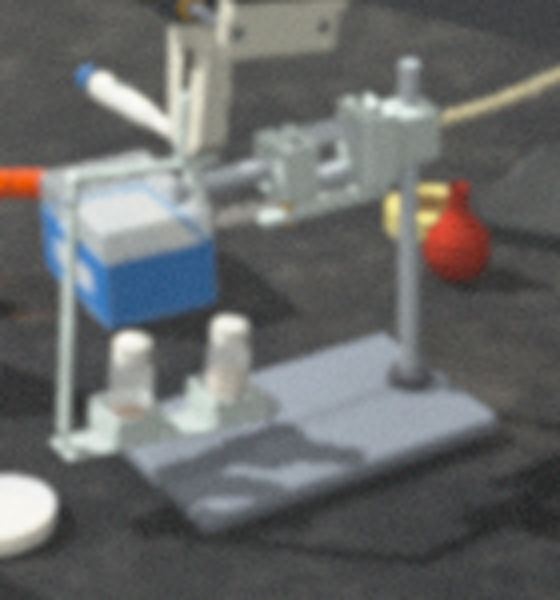

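```bash
sed -i 's/range(60,200,10)/range(112,202,6)/; s/<200)\]/<202)]/' up.py; sed -i 's/print(n,.t/c=np.array(c);&/' up.py
python3 -m handwheel '0 0 -0.001 0 0 0;0 0 -0.0015 0 0 0;0 0 -0.0015 0 0 0' - 5; python3 st.py; python3 -m handwheel '0 0 0 0 0 0;0 0 0 0 0 0;0 0 0 0 0 0;0 0 0 0 0 0' - 3; python3 st14.py; python3 up.py g4;python3 up.py g5
python3 - <<'E'
import numpy as np
E
```

```text
t: 20.65
tool_pos: [0.5194, 0.1859, 0.2233]
orientation: [-3.069, 0.535, 0.185]
force: [-0.0, 0.4, 0.8]
opening: 0.0088
t 20.80 tcp along 2.65 lat 0.08 z 223.25 F [ 0.19 -0.37 -0.42] M [ 0.061 -0.022 -0.036] open 0.0085 toolz [-0.1127  0.0408 -0.9928]
t: 21.2
tool_pos: [0.5194, 0.1859, 0.2232]
orientation: [-3.069, 0.535, 0.185]
force: [0.2, -0.6, 0.3]
opening: 0.0091
Msd [0.031 0.028 0.036]
t 21.90 tcp along 2.65 lat 0.07 z 223.20 F [-0.18  0.12 -0.2 ] M [ 0.06  -0.045 -0.002] open 0.0089 toolz [-0.1128  0.0407 -0.9928]
g4 t 21.9 upright lean 0.125 n 294 15 [-90.6 -90.1 -89.3 -88.6 -88.3 -86.9 -86.3 -86.1 -85.3 -83.9 -82.9 -82.4
 -81.7 -80.8 -80.8]
g5 t 21.95 upright lean 0.125 n 298 15 [-90.2 -89.7 -89.5 -88.9 -87.8 -87.4 -86.9 -86.2 -85.5 -83.8 -82.5 -81.8
 -81.5 -81.3 -80.6]
```

```bash
for c in 0.83 0.82 0.815 0.81; do python3 -m handwheel '0 0 0 0 0 0;0 0 0 0 0 0;0 0 0 0 0 0' $c 3 >/dev/null; python3 up.py h1|cut -c1-60; done; python3 st.py
python3 - <<'E'
from h import *
from plant import robot
d=np.load('pics/f_s_d.npy');W=cloud(robot.camera_model('scene'),d);a=np.radians(-19.8);ex=np.array([np.cos(a),np.sin(a)]);ey=np.array([-ex[1],ex[0]])
g=np.array([.5172,.1833]);L=np.dstack([(W[...,:2]-g)@ex,(W[...,:2]-g)@ey,W[...,2]])*1000
q=L[(L[...,0]>-110)&(L[...,0]<-55)&(abs(L[...,1])<25)&(L[...,2]>110)&(L[...,2]<226)]
zs=[];xs=[]
for z in range(112,226,6):
    k=q[(q[:,2]>=z)&(q[:,2]<z+6)]
    if len(k)>4: zs.append(k[:,2].mean());xs.append(np.median(k[:,0]))
print('vertical ref',np.polyfit(zs,xs,1),np.round(xs,1))
E
```

```text
h1 t 22.3 upright lean 0.120 n 294 15 [-90.6 -90.3 -88.4 -88
 -81.3 -81.4 -81. ]
h1 t 22.65 upright lean 0.122 n 297 15 [-90.1 -89.3 -89.3 -8
 -81.3 -81.1 -80.7]
h1 t 23.0 upright lean 0.114 n 294 15 [-90.  -89.2 -88.8 -88
 -81.9 -81.2 -81.2]
h1 t 23.35 upright lean 0.120 n 298 15 [-91.1 -89.4 -88.7 -8
 -82.  -81.6 -81.1]
t 23.55 tcp along 2.64 lat 0.07 z 223.20 F [-0.16  0.2  -0.62] M [ 0.085 -0.084  0.002] open 0.0087 toolz [-0.1128  0.0408 -0.9928]
vertical ref [ 1.23112848e-03 -8.03652291e+01] [-80.7 -79.7 -80.5 -79.8 -81.2 -80.7 -79.4 -79.5 -80.1 -80.2 -80.3 -79.5
 -79.2 -80.7 -80.6 -80.5 -80.3 -79.9 -80.2]
```

Lean measured against the vertical reference is unbiased (0.001), and it holds at 0.12. I'll continue in very small opening steps.

```bash
for c in 0.806 0.803 0.8 0.797 0.794; do python3 -m handwheel '0 0 0 0 0 0;0 0 0 0 0 0' $c 3 |grep open; python3 up.py h2|cut -c1-45|head -1; done; python3 st.py
```

```text
opening: 0.0091
h2 t 23.75 upright lean 0.123 n 298 15 [-90.5
opening: 0.0093
h2 t 24.0 upright lean 0.125 n 290 15 [-90.9 
opening: 0.0095
h2 t 24.25 upright lean 0.127 n 303 15 [-90.8
opening: 0.0093
h2 t 24.5 upright lean 0.124 n 300 15 [-90.9 
opening: 0.0092
h2 t 24.75 upright lean 0.124 n 303 15 [-91.3
t 24.95 tcp along 2.65 lat 0.08 z 223.19 F [-0.04  0.11  0.32] M [ 0.023 -0.056 -0.023] open 0.0097 toolz [-0.1128  0.0408 -0.9928]
```

```bash
for c in 0.79 0.785 0.78 0.77 0.76; do python3 -m handwheel '0 0 0 0 0 0;0 0 0 0 0 0' $c 3 |grep open; python3 up.py h3|cut -c1-45|head -1; done; python3 st.py
python3 - <<'E'
from h import *
from plant import robot
p,d=robot.read_camera('wrist');cv2.imwrite('pics/i_w.png',p[150:300,200:370,::-1].repeat(4,0).repeat(4,1))
E
```

```text
opening: 0.0099
h3 t 25.15 upright lean 0.122 n 308 15 [-91. 
opening: 0.0102
h3 t 25.4 upright lean 0.119 n 300 15 [-90.6 
opening: 0.0102
h3 t 25.65 upright lean 0.125 n 299 15 [-90.9
opening: 0.0106
h3 t 25.9 upright lean 0.118 n 297 15 [-91.1 
opening: 0.0111
h3 t 26.15 upright lean 0.116 n 302 15 [-89.4
t 26.35 tcp along 2.64 lat 0.06 z 223.19 F [ 0.03  0.17 -0.28] M [ 0.039 -0.018  0.004] open 0.0111 toolz [-0.1129  0.0408 -0.9928]
```

View pics/i_w.png

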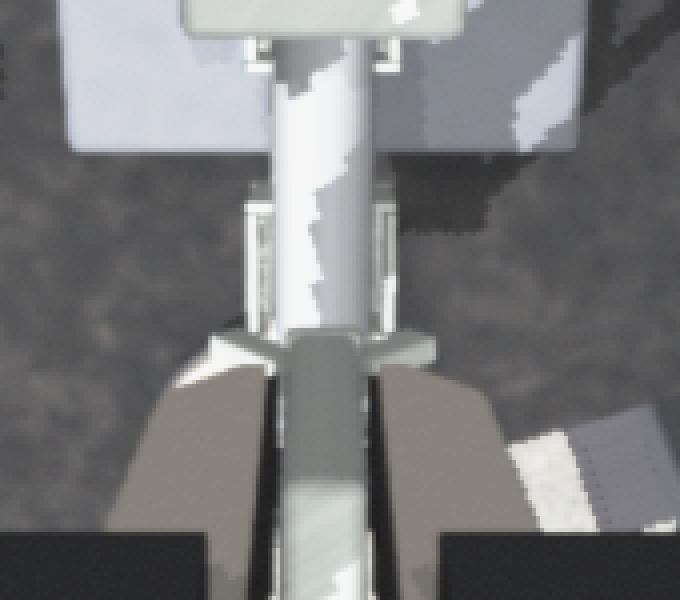

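The view shows dark gaps on both sides of the tab, so it's free between the pads. The vee straddles the spindle and the lean is steady at 0.12. I'll open further and back off along the tool axis.

```bash
python3 -m handwheel '0 0 0 0 0 0;0 0 0 0 0 0;0 0 0 0 0 0;0 0 0 0 0 0;0 0 0 0 0 0' 0.3 3 |grep open; python3 up.py j1|head -1|cut -c1-45; python3 -m handwheel '0 0 0 0 0 0;0 0 0 0 0 0' ;python3 -m handwheel '0.002 -0.001 0.02 0 0 0;0.007 -0.002 0.06 0 0 0;0.014 -0.005 0.12 0 0 0;0.021 -0.007 0.18 0 0 0;0.028 -0.01 0.24 0 0 0';  python3 up.py j2|head -1|cut -c1-45; python3 -m handwheel '0 0 0.06 0 0 0;0 0 0.15 0 0 0;0 0 0.25 0 0 0;0 0 0.3 0 0 0;0 0 0.3 0 0 0' ; python3 up.py j3|head -1|cut -c1-45; python3 st.py
```

```text
opening: 0.0322
j1 t 26.9 upright lean 0.132 n 301 15 [-91.3 
t: 27.15
tool_pos: [0.5194, 0.1859, 0.2232]
orientation: [-3.069, 0.535, 0.185]
force: [0.6, -0.2, 0.0]
opening: 0.0322
t: 27.65
tool_pos: [0.5282, 0.1829, 0.2972]
orientation: [-3.069, 0.535, 0.183]
force: [-0.0, -0.4, -0.2]
opening: 0.0326
j2 t 27.65 upright lean 0.119 n 302 15 [-90.8
t: 28.2
tool_pos: [0.5288, 0.1831, 0.3887]
orientation: [-3.067, 0.534, 0.176]
force: [0.2, 0.5, 0.8]
opening: 0.0324
j3 t 28.2 upright lean 0.125 n 301 15 [-91.1 
t 28.40 tcp along 11.46 lat -0.01 z 384.22 F [ 0.27 -0.46 -0.18] M [ 0.039 -0.039  0.012] open 0.0324 toolz [-0.115   0.0403 -0.9925]
```

```bash
python3 - <<'E'
from h import *
from plant import robot
s=robot.read_state();p,d=robot.read_camera('wrist');T=toolT(s)@np.array(robot.camera_model('wrist')['tool_from_camera']);W=cloud(robot.camera_model('wrist'),d,T);cv2.imwrite('pics/k_w.png',p[:,:,::-1])
a=np.radians(-19.75);ex=np.array([np.cos(a),np.sin(a)]);ey=np.array([-ex[1],ex[0]]);L=np.dstack([(W[...,:2]-[.5169,.1867])@ex,(W[...,:2]-[.5169,.1867])@ey,W[...,2]])*1000
wing=L[(abs(L[...,1])>8)&(abs(L[...,1])<18)&(abs(L[...,0])<15)&(L[...,2]>185)&(L[...,2]<215)]
print('wing',len(wing),np.round(np.median(wing,0),1),np.round(wing.min(0),1),np.round(wing.max(0),1))
tab=L[(abs(L[...,1])<10)&(abs(L[...,0])<30)&(L[...,2]>245)&(L[...,2]<275)];print('tabtop',len(tab),np.round(tab.mean(0),1),tab[:,2].max())
p,d=robot.read_camera('top');cv2.imwrite('pics/k_t.png',p[:,:,::-1])
E
python3 up.py k1|head -1|cut -c1-45
```

```text
wing 80 [1.00e-01 8.10e+00 1.98e+02] [ -2.8 -16.1 193.3] [  2.   16.3 203.5]
tabtop 294 [8.000e+00 1.000e-01 2.572e+02] 260.7963476634444
k1 t 28.5 upright lean 0.119 n 306 15 [-91.6
```

View pics/k_w.png

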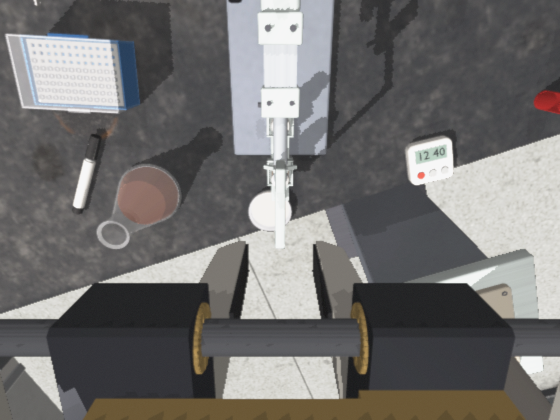

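View pics/k1_c.png

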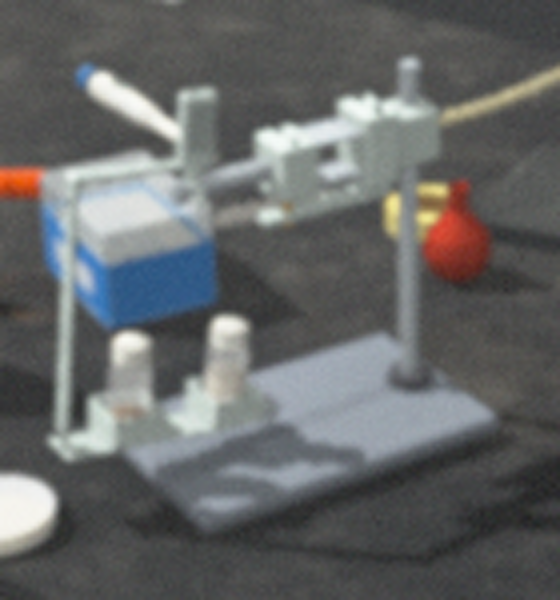

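The carrier hangs free with its lean steady at about 0.12. The saddle sits at the groove, the tab top at 260 mm matches a seated apex less 1 mm of sag, and both vials stand in their cups. The gripper is well clear, so I'm handing in.

```bash
python3 up.py z1|head -1|cut -c1-45; python3 -c "
from plant import robot
print(robot.close_job(), robot.read_state()['t'])"
```

```text
z1 t 28.55 upright lean 0.130 n 304 15 [-91.5
the job is handed in; nothing more can be done
the job is handed in; nothing more can be done
```

The carrier is hanging on the weighing arm's spindle with its vee in the turned groove, and I handed the job in at about 28.6 s.

I gripped the carrier by its tab and lifted it. I brought the C over the spindle from the side and lowered it in small steps, feeling for contact. There was no load past the height of the full spindle (TCP 229.9 mm). Contact came at about 225 mm, which matches the groove. I let the weight on, leaned the gripper to about 0.12 rad about the saddle, eased the grip and opened in very small steps. Then I backed straight off.

**Last checks**
- **Lean:** it held at 0.12–0.13 rad through the release and for about 2 s after it, so no swing showed. That is inside the expected 0.06–0.2 rad.
- **Seating:** the saddle measured about 0.1 mm from the groove's middle. The tab top stood at about 260 mm, which fits a seated vee with about 1 mm of sag.
- **Vials and surroundings:** both vials stood in their cups. The things still in view of the last pictures looked unmoved.
- **Forces:** the seating readings at the gripper never showed more than the carrier's own weight, about 3 N.

**Disagreement:** the wrist-torque readings were too noisy, and disagreed with each other, when I used them to predict the balance angle. I relied on the camera's lean measurement instead.

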